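# Index the decorating wheel on to its next hole

## Robot

A 7-joint arm with a two-finger parallel gripper is mounted at the origin on the work surface; the furniture and walls round the work are solid. World frame = base frame: x ahead of the robot, y to its left, z up, the work surface at z = 0. Lengths are in m, angles in rad, forces in N, time in s.
With the tool pointing down it reaches from about 0.425 to 0.925 m from the base axis. Payload 6.8 kg.
Tool frame: the origin (TCP) lies midway between the tips of the shut fingers; the grasp point (between the pads) lies 19 mm behind it; z points along the fingers, y is the direction in which the jaws open and shut (so a half turn about z gives the same grasp; the last joint's range is limited). The gripper opens to 85 mm and grips with 20 to 120 N. Pads are 22 mm wide; open, the fingers measure 114 mm over their backs; the gripper's body (76 mm by 85 mm) begins 54 mm behind the grasp point. The pads swing forward as they close: fully open they stand 13 mm farther back than shut.
Start: joints at [-1.211, 0.477, 0.022, 1.555, -0.011, 1.109, -0.083], TCP at [0.304, 0.602, 0.231] pointing down, gripper open.
Joint ranges: [-2.96, 2.96], [-0.34, 2.1], [-1.41, 1.46], [0.24, 2.44], [-1.37, 4.51], [0.17, 1.92], [-2.96, 2.96]. Speed limits (rad/s): [2.39, 2.39, 3.14, 3.14, 3.14, 3.14, 3.14].

## Interface

Orientations are given as a unit quaternion [w, x, y, z].
In Python, from station import * gives the robot as it stands. The module is installed in compiled form; this text tells all that it offers.
- The arm moves only by the tool jog_arm, never from a script. Its arguments are lists of equal length, an entry for each row: "dp": the shift along the tool's x, y, z in units of 25 mm (1.0 is 25 mm), a list of three; "angular": the turn, a rotation vector about the tool's x, y, z in units of 5 degrees (1.0 is 5 degrees), a list of three; "claw": the finger opening in mm, from 0 to 85.4. A call has exactly 5 rows; each row is the pose to reach, as a shift and turn from the pose commanded when the call began, along the tool's axes at that moment; what a row does not reach only later rows make up. A row lasts 1/10 s, in which the tool goes at most 50 mm and 8.59 degrees, less where a joint would pass 70% of its speed; a pose out of reach is approached as far as the arm can. A call with a gripper value outside its range is refused whole. The fingers move at their own pace and stop on an object; "grip_force" is the grip in N (left out, the last holds). Time passes only in rows, so rows that repeat a pose let the fingers close, or fill a call up. It gives the time, the measured TCP pose, the force and the opening at its end, in the units of the state.
- get_obs(): the state, without advancing time (a new reading comes with each control period).
- read_camera(name): name is "scene" or "side" or "wrist"; returns a dict with "pixels" (384x512x3 uint8, blue, green, red), "camera_matrix" (3x3 intrinsics, pixels), "rvec" (rotation vector, rad) and "tvec" (3), from world to camera coordinates, as OpenCV has them. Camera axes: x right, y down, z forward; pixel columns grow to the right and rows downward; lengths in m; the calibration is good to about 2 mm. A picture is of the moment at which its call begins. There is no depth.
- hand_in(): hands the job in, once; it reports no verdict.
The state is a dict: "t": time; "q": joint angles; "joint_vel": joint speeds; "joint_torque": joint torques, N m; "eef_pos": TCP position; "tool_rot": TCP orientation; "contact_force": force on the tool from outside, world axes, zero at the start; "torque": the same for the moment, N m; "gripper_width": opening from 0.0 (shut) to 1.0 (fully open).
Only numpy, scipy, OpenCV 4.12 (cv2) and the standard library are available. Lean on these libraries where they do the work, as an engineer would, in place of code of your own. Each camera call takes 0.05 s, during which the arm holds its last target.

## Task

A cup is being decorated panel by panel on the indexed wheel; bring its next panel round. Pull the plunger's knob up, turn it to its rest notch and let it park there, then turn the wheel counterclockwise (seen from above) and release the plunger so that its pin snaps fully home in the red-ringed hole, the next one. Do not force the wheel against the locked pin, and disturb neither the cup nor the moulds, bowl and brush that lie about.

Things in the scene. Friction and masses are not known exactly. Their poses are not given: they have to be found in the camera images.
- stand: Indexed decorating wheel on a dark cast stand fixed to the bench, foot 164 mm across. Origin: on the bench under the wheel's axis. Its own -y points to the plunger's bracket: a 36 mm wide post 140 to 162 mm from the axis whose arm (top 82 mm above the bench) reaches in over the disc's rim.
- wheel (a joint): Angle of the wheel about its upright axis, rad, 0 at the start, growing counterclockwise seen from above. It turns with light friction (1 to 2 N at the crank peg), has no end stop in the working range and stays where left; with the pin in a hole it is locked, with 2 degrees of play. The red-ringed hole comes under the pin somewhere between 0.84 and 1.25; where exactly is not known: feel for it.
- wheel_center (a point): The wheel's axis at the top of its aluminium head (144 mm across, 62 mm above the bench). Under the head is a tan division disc, 232 mm across, upper face 54 mm above the bench, with 11 mm steel-bushed holes on a 100 mm radius, spaced unevenly to suit the decoration. At the start the pin sits in one; the next is ringed in red, 48 to 72 degrees on; the one after is at 118 degrees.
- peg_grip (a point): Crank peg for turning the wheel: an upright black round peg, 17 mm across, on the disc 100 mm from the wheel's axis, turning with it, top 127 mm above the bench. This point is on the peg's axis, 108 mm above the bench. At the start the peg stands 120 degrees counterclockwise of the plunger, seen from the wheel's axis.
- plunger (a joint): Lift of the sprung index plunger, m: 0 = down, pin 6 mm deep in a hole; about 0.006 = pin riding on the disc's face; about 0.0075 = parked in the rest notch, pin clear of the disc; 0.013 = upper stop. Its spring pushes down with 5 N at 0 and 11 N at the stop, and the pin snaps down by itself when a hole comes under it. It can be let go from any height.
- knob (a joint): Turn of the plunger's knob, rad, 0 at the start, growing counterclockwise from above. A cross-pin in a sleeve slot keeps it at 0 until the plunger is lifted past 0.0105 m. Then it turns to the rest notch at 1.22 (70 degrees); let down 2.5 mm into it, the plunger stays up when let go. To release: lift again, turn back to 0, let down. End stops at -0.2 and 1.42.
- knob_grip (a point): Centre of the knob's black T-bar, on the plunger's upright axis, 100 mm from the wheel's axis; 127 mm above the bench with the plunger down, rising with it. The bar is 42 mm long along this point's x axis (white line at its +x end), 14 mm thick, 20 mm high, on a 10 mm steel stem; the 28 mm wide sleeve below ends 97 mm above the bench.
- cup: Light clay octagonal cup, unfired and loose, standing on the wheel's head: 86 mm across the body, 86 mm high, with a crescent handle to its own -y. Origin at its underside, 19 mm from the cup's axis towards the handle.
- cup_axis (a point): The axis of the cup's body, at its foot.
- mould_a: White plaster sprig mould, 62 x 51 x 24 mm, lying loose by the wheel; origin at the centre of its underside.
- mould_b: A second white plaster sprig mould like it, 62 x 51 x 24 mm.
- bowl: Grey-blue water bowl, 112 mm across, 50 mm high; origin at the centre of its underside.
- brush: Red slip brush lying on the bench, 194 mm long along its own y, 12 mm thick; origin at the middle of its underside.
- pin_tip (a point): The plunger's steel pin, 8 mm across with a small chamfer, pointing down under the bracket's arm; this point is the centre of its tip, 48 mm above the bench when the plunger is down. Each hole of the disc is lined with an 11 mm steel bush; a side load of more than 30 N between pin and bush counts as forcing.
Things that resemble listed ones, but are neither listed nor needed, are in the scene too. Leave any pink look-alike of the cup alone.

How it is judged:
By the outcome, as a careful person would: the job done as asked, in the order asked, and still so for the second after the job is handed in, with the robot touching nothing.
It also fails if it takes over 72 s, if anything falls off the work surface, if the arm or the gripper's body presses on something with over 40 N, if the wrist force passes 120 N, or if a joint passes its speed limit or range.

## Working session

There is one attempt and no reset: what is moved stays moved. The work goes in short steps, Python scripts to look and compute and a tool call to move; the robot and the scene stay as the last step left them, time stands still between calls to the robot, and variables do not carry over. Pictures are saved under pics/ and viewed, and the job is handed in when it is done.

Besides the shell and the picture viewer there is one more tool, called after "Request:" as name(argument=value, ...) on one line, values as JSON. jog_arm: Moves the arm, as the interface text tells. Its arguments: {"type":"object","properties":{"dp":{"type":"array","items":{"type":"array","items":{"type":"number"}}},"angular":{"type":"array","items":{"type":"array","items":{"type":"number"}}},"claw":{"type":"array","items":{"type":"number"}},"grip_force":{"type":"number"}},"required":["dp","angular","claw"]}

```bash
mkdir -p pics; cat > h.py <<'E'
from station import *
import numpy as np, cv2
from scipy.spatial.transform import Rotation as R
def cam(n):
    c=read_camera(n); return c
def ray(c,px):
    K=np.array(c["camera_matrix"]);Rm,_=cv2.Rodrigues(np.array(c["rvec"],float));t=np.array(c["tvec"],float).reshape(3)
    d=Rm.T@(np.linalg.inv(K)@np.array([px[0],px[1],1.0])); o=-Rm.T@t
    return o,d/np.linalg.norm(d)
def plane(c,px,z):
    o,d=ray(c,px); return o+d*(z-o[2])/d[2]
def proj(c,p):
    x,_=cv2.projectPoints(np.array([p],float),np.array(c["rvec"],float),np.array(c["tvec"],float),np.array(c["camera_matrix"]),None); return x.ravel()
def tri(c1,p1,c2,p2):
    o1,d1=ray(c1,p1);o2,d2=ray(c2,p2)
    A=np.stack([d1,-d2],1);s=np.linalg.lstsq(A,o2-o1,rcond=None)[0]
    a=o1+s[0]*d1;b=o2+s[1]*d2
    return (a+b)/2,np.linalg.norm(a-b)
def rot():
    q=np.array(get_obs()["tool_rot"]); return R.from_quat([q[1],q[2],q[3],q[0]])
E
python3 - <<'E'
from h import *
import pickle
o=get_obs();print(o)
d={}
for n in ["scene","side","wrist"]:
    c=cam(n);d[n]=c;cv2.imwrite(f"pics/a_{n}.png",c["pixels"]);print(n,ray(c,(256,192)))
pickle.dump(d,open("a.pkl","wb"))
E
```

```text
{'t': 0.0, 'q': array([-1.21112912,  0.47778007,  0.02233136,  1.55648053, -0.01152251,
        1.10931735, -0.08306606]), 'joint_vel': array([ 1.01784451e-05,  1.55624297e-03, -1.04978481e-03,  3.24353274e-04,
       -6.89887161e-04,  2.95526458e-04,  4.36140782e-04]), 'joint_torque': array([ 7.70651550e-04, -5.96467388e+01,  1.60809863e+00, -2.81205279e+01,
        1.24327355e-02,  9.34716052e-03, -2.68665900e-05]), 'eef_pos': array([0.30408153, 0.60193945, 0.23032672]), 'tool_rot': array([-1.59321351e-04,  2.31731421e-01,  9.72779361e-01, -9.15025810e-04]), 'contact_force': array([0.57307664, 0.65769408, 0.9447132 ]), 'torque': array([0.02515525, 0.004455  , 0.03025555]), 'gripper_width': 1.0010753405554935}
scene (array([-0.13535447, -0.41252576,  0.50496719]), array([ 0.76961919,  0.46905186, -0.43321664]))
side (array([0.4558883 , 0.75110686, 0.71342829]), array([ 0.10976019, -0.77445976, -0.62302871]))
wrist (array([0.24316985, 0.63236156, 0.3738111 ]), array([ 0.23829485, -0.1234851 , -0.96331044]))
```

View pics/a_scene.png

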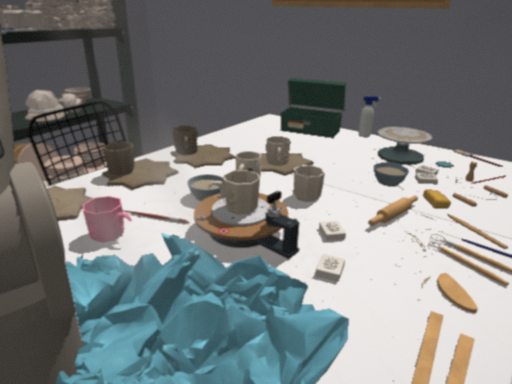

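View pics/a_side.png

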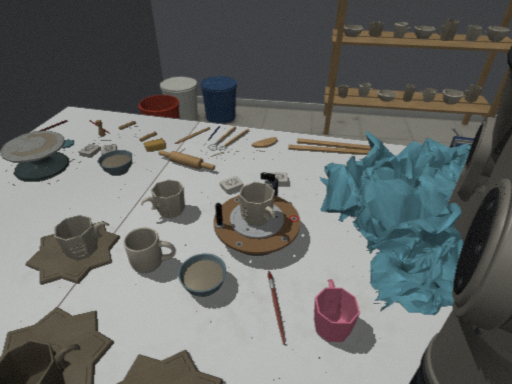

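View pics/a_wrist.png

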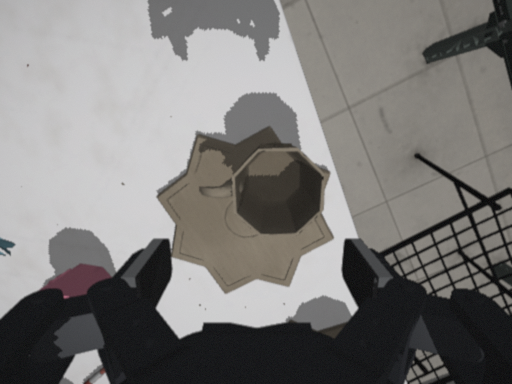

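The scene view shows the wheel at about (241,215) with the bracket at (285,228). The side view shows the wheel at (257,222), the plunger at (270,180) and the peg at (219,213). I'll enlarge both.

```bash
python3 - <<'E'
import pickle,cv2
d=pickle.load(open("a.pkl","rb"))
cv2.imwrite("pics/b_scene.png",cv2.resize(d["scene"]["pixels"][150:275,180:355],None,fx=4.5,fy=4.5,interpolation=cv2.INTER_CUBIC))
cv2.imwrite("pics/b_side.png",cv2.resize(d["side"]["pixels"][160:280,190:320],None,fx=5,fy=5,interpolation=cv2.INTER_CUBIC))
E
```

```text
(no output)
```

View pics/b_scene.png

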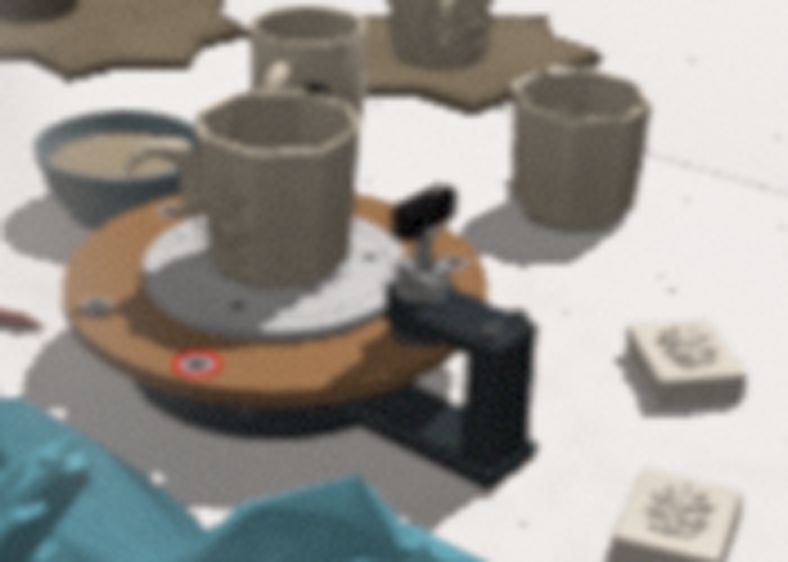

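View pics/b_side.png

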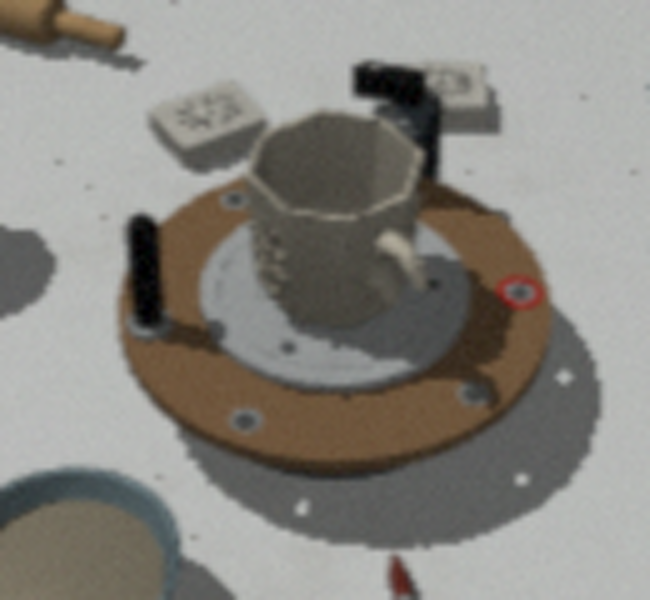

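The crop shows the tan disc with steel bushes. The red ring is at side px (294,218) and scene px (224,231), clockwise of the plunger. The cup on the wheel's head is the one meant; the others stand on the bench or batts. Next I fit the wheel from its holes.

```bash
python3 - <<'E'
from h import *
import pickle
from scipy.optimize import least_squares
d=pickle.load(open("a.pkl","rb"));S=d["scene"];D=d["side"]
s=lambda x,y:(180+(x-1.75)/4.5,150+(y-1.75)/4.5)
e=lambda x,y:(190+(x-2)/5,160+(y-2)/5)
P={"redD":plane(D,e(520,292),.054),"redS":plane(S,s(196,363),.054),"h1D":plane(D,e(236,200),.054),"h2D":plane(D,e(245,420),.054),"h3D":plane(D,e(474,392),.054),"h3S":plane(S,s(97,305),.054),"h1S":plane(S,s(456,263),.054)}
for k,v in P.items(): print(k,v.round(4))
Q=np.array([v[:2] for v in P.values()])
f=least_squares(lambda c:np.hypot(*(Q-c).T)-.1,[.55,.1]);c=f.x
print("centre",c,f.fun.round(4))
for k,v in P.items(): print(k,np.degrees(np.arctan2(v[1]-c[1],v[0]-c[0])).round(1))
# disc mask ellipse
for n,C in(("scene",S),("side",D)):
    hsv=cv2.cvtColor(C["pixels"],cv2.COLOR_BGR2HSV)
    m=cv2.inRange(hsv,(5,80,40),(18,255,255));nn,l,st,ce=cv2.connectedComponentsWithStats(m)
    i=[j for j in range(1,nn) if st[j,4]>100]; print(n,[(st[j].tolist()) for j in i])
# T-bar ends, peg
tt,g=tri(S,s(425,211),D,e(390,82));print("tbar",tt,g)
for z in(.127,.13): print("tbarS",plane(S,s(425,211),z).round(4),"D",plane(D,e(390,82),z).round(4))
print("pegtop D",plane(D,e(143,222),.127),"mid",plane(D,e(145,262),.1))
for nme,v in(("t",tt),("peg",plane(D,e(143,222),.127))):
    print(nme,np.degrees(np.arctan2(v[1]-c[1],v[0]-c[0])),np.hypot(*(v[:2]-c)))
E
```

```text
redD [0.4556 0.028  0.054 ]
redS [0.4559 0.032  0.054 ]
h1D [ 0.6215 -0.0259  0.054 ]
h2D [0.5855 0.1421 0.054 ]
h3D [0.4741 0.1061 0.054 ]
h3S [0.4741 0.1101 0.054 ]
h1S [ 0.6221 -0.0251  0.054 ]
centre [0.55389855 0.04771738] [ 0.0003 -0.0008 -0.     -0.0005 -0.0011  0.0013 -0.0002]
redD -168.6
redS -170.9
h1D -47.4
h2D 71.5
h3D 143.8
h3S 142.0
h1S -46.9
scene [[272, 0, 178, 8, 1216], [14, 144, 15, 19, 120], [195, 193, 85, 48, 1311], [370, 196, 47, 29, 521], [450, 216, 57, 32, 180], [457, 246, 55, 26, 210], [441, 248, 67, 37, 280], [438, 273, 39, 39, 702], [412, 312, 31, 72, 1031], [446, 334, 28, 50, 766]]
side [[324, 0, 188, 134, 4737], [501, 0, 11, 27, 107], [141, 96, 38, 21, 279], [253, 138, 24, 9, 133], [289, 139, 81, 15, 594], [159, 151, 55, 19, 399], [215, 195, 85, 60, 1886]]
tbar [ 0.53703798 -0.05029838  0.12858373] 0.0008613305103816884
tbarS [ 0.5391 -0.0489  0.127 ] D [ 0.5376 -0.0531  0.127 ]
tbarS [ 0.5337 -0.0518  0.13  ] D [ 0.5371 -0.0489  0.13  ]
pegtop D [0.64615968 0.0839381  0.127     ] mid [0.64684083 0.08388399 0.1       ]
t -99.76043764165712 0.09945535963876966
peg 21.43443335234288 0.09911638516422788
```

```bash
python3 - <<'E'
from h import *
import pickle
d=pickle.load(open("a.pkl","rb"));S=d["scene"];D=d["side"]
cv2.imwrite("pics/c1.png",cv2.resize(S["pixels"][180:230,255:305],None,fx=10,fy=10,interpolation=cv2.INTER_CUBIC))
cv2.imwrite("pics/c2.png",cv2.resize(D["pixels"][160:210,245:295],None,fx=10,fy=10,interpolation=cv2.INTER_CUBIC))
E
```

```text
(no output)
```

View pics/c1.png

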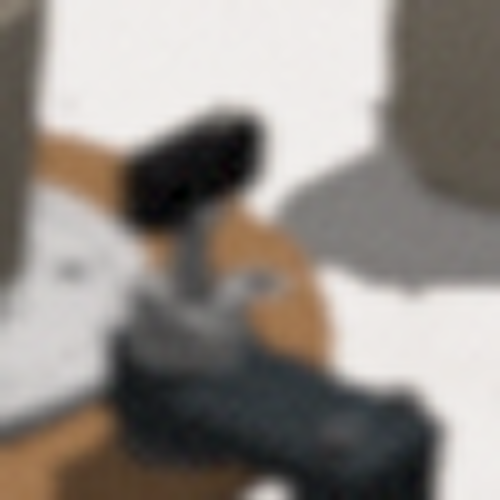

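View pics/c2.png

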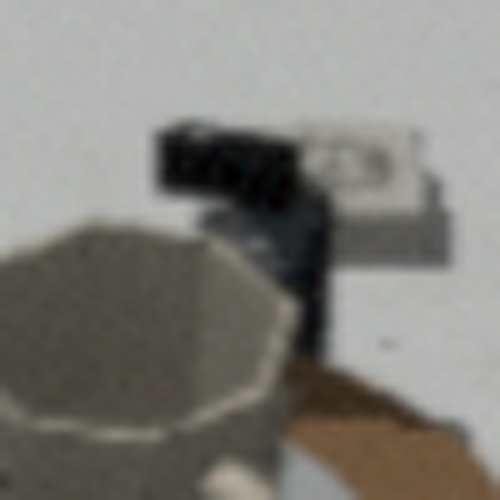

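```bash
python3 - <<'E'
from h import *
import pickle
d=pickle.load(open("a.pkl","rb"));S=d["scene"];D=d["side"]
for C,a,b in((D,(245+16.2,160+16),(245+30,160+17.3)),(S,(255+13,180+19.3),(255+25,180+14.5))):
    p,q=plane(C,a,.127),plane(C,b,.127);v=q-p;print(p,q,np.linalg.norm(v),np.degrees(np.arctan2(v[1],v[0])))
print(proj(S,[.537,-.0505,.127]),proj(D,[.537,-.0505,.127]))
E
```

```text
[ 0.55511212 -0.05043743  0.127     ] [ 0.51663942 -0.04999827  0.127     ] 0.03847520358639638 179.34600622607104
[ 0.5195176  -0.04465657  0.127     ] [ 0.55549735 -0.0549887   0.127     ] 0.03743387728825199 -16.022222979351785
[274.23326176 197.02816128] [267.69236435 176.55376285]
```

```bash
cat >> h.py <<'E'
def Rdown(yaw):
    a=np.radians(yaw);y=np.array([np.cos(a),np.sin(a),0]);z=np.array([0,0,-1.]);x=np.cross(y,z)
    return R.from_matrix(np.stack([x,y,z],1))
def cur():
    o=get_obs();r=rot();y=r.as_matrix()[:,1];return np.array(o["eef_pos"]),r,np.degrees(np.arctan2(y[1],y[0]))
def plan(rows,base=None):
    "rows: (xyz,yaw deg); base (xyz,yaw) commanded, else measured"
    if base is None: p,r,_=cur()
    else: p,r=np.array(base[0]),Rdown(base[1])
    for t,yw in rows:
        dp=r.inv().apply(np.array(t)-p)/.025; w=(r.inv()*Rdown(yw)).as_rotvec()/np.radians(5)
        print(dp.round(2).tolist(),w.round(2).tolist())
def st():
    o=get_obs();p,r,y=cur();print("t",round(o["t"],2),"p",p.round(4),"yaw",y.round(2),"tilt",r.as_matrix()[:,2].round(3),"F",np.array(o["contact_force"]).round(2),"M",np.array(o["torque"]).round(2),"w",round(o["gripper_width"],3),"q",np.round(o["q"],2))
E
python3 - <<'E'
from h import *
import pickle
d=pickle.load(open("a.pkl","rb"));D=d["side"]
print("cup rim c",plane(D,(190+336/5,160+165/5),.148))
p,r,y=cur();print(y)
T=np.array([.537,-.0505,.23])
for k in range(1,5):
    b=(p+(T-p)*(k-1)/4, y-(y+99.6)*(k-1)/4); t=(p+(T-p)*k/4,y-(y+99.6)*k/4); plan([t],b)
st()
E
```

```text
cup rim c [0.55193952 0.05179907 0.148     ]
63.20042225314404
[-5.02, -4.78, 0.01] [0.0, 0.0, 8.14]
[-6.92, -0.35, 0.01] [0.0, 0.0, 8.14]
[-5.47, 4.25, 0.01] [0.0, 0.0, 8.14]
[-1.38, 6.79, 0.01] [0.0, 0.0, 8.14]
t 0.15 p [0.3042 0.6021 0.2305] yaw 63.2 tilt [-0.001 -0.001 -1.   ] F [-0.54  0.37 -0.33] M [-0.02  0.05  0.01] w 0.997 q [-1.21  0.48  0.02  1.56 -0.01  1.11 -0.08]
```

Request:
jog_arm(dp=[[-1, -0.96, 0], [-2, -1.91, 0], [-3, -2.87, 0], [-4, -3.82, 0], [-5, -4.8, 0]], angular=[[0, 0, 1.63], [0, 0, 3.26], [0, 0, 4.88], [0, 0, 6.51], [0, 0, 8.14]], claw=[40, 40, 40, 40, 40], grip_force=40)

```text
t: 0.65
eef_pos: [0.362, 0.4375, 0.2311]
tool_rot: [-0.0, 0.558, 0.83, -0.0]
contact_force: [0.5, 0.1, 0.8]
gripper_width: 0.471
```

Request:
jog_arm(dp=[[-1.38, -0.07, 0], [-2.77, -0.14, 0], [-4.15, -0.21, 0], [-5.54, -0.28, 0], [-6.92, -0.35, 0]], angular=[[0, 0, 1.63], [0, 0, 3.26], [0, 0, 4.88], [0, 0, 6.51], [0, 0, 8.14]], claw=[40, 40, 40, 40, 40])

```text
t: 1.15
eef_pos: [0.4201, 0.2743, 0.2312]
tool_rot: [-0.0, 0.812, 0.584, -0.0]
contact_force: [-0.1, 0.4, 0.2]
gripper_width: 0.471
```

Request:
jog_arm(dp=[[-1.1, 0.85, 0], [-2.2, 1.7, 0], [-3.3, 2.55, 0], [-4.4, 3.4, 0], [-5.47, 4.25, 0]], angular=[[0, 0, 1.63], [0, 0, 3.26], [0, 0, 4.88], [0, 0, 6.51], [0, 0, 8.14]], claw=[40, 40, 40, 40, 40])

```text
t: 1.65
eef_pos: [0.4782, 0.1113, 0.2313]
tool_rot: [-0.0, 0.964, 0.265, 0.0]
contact_force: [-0.5, 1.0, 0.8]
gripper_width: 0.468
```

```bash
python3 - <<'E'
from h import *
st(); plan([([.537,-.0505,.22],-99.6)])
E
```

```text
t 1.65 p [0.4782 0.1113 0.2313] yaw -59.24 tilt [-0.  0. -1.] F [-0.49  1.    0.84] M [-0.02 -0.05  0.01] w 0.468 q [-0.88  0.19  0.61  2.02 -0.13  0.98 -1.25]
[-1.29, 6.76, 0.45] [-0.0, -0.0, 8.07]
```

Request:
jog_arm(dp=[[-0.26, 1.35, 0], [-0.52, 2.7, 0], [-0.78, 4.05, 0], [-1.04, 5.4, 0], [-1.29, 6.76, 0]], angular=[[0, 0, 1.63], [0, 0, 3.26], [0, 0, 4.88], [0, 0, 6.5], [0, 0, 8.07]], claw=[40, 40, 40, 40, 40])

```text
t: 2.15
eef_pos: [0.538, -0.0498, 0.2313]
tool_rot: [-0.0, 0.997, -0.083, -0.0]
contact_force: [0.6, 0.5, -0.0]
gripper_width: 0.469
```

```bash
python3 - <<'E'
from h import *
st()
import pickle
d={n:cam(n) for n in("wrist","scene")}
pickle.dump(d,open("b.pkl","wb"))
im=d["wrist"]["pixels"].copy();cv2.imwrite("pics/d_wrist.png",im)
print(proj(d["wrist"],[.537,-.0505,.137]),proj(d["wrist"],[.554,.048,.062]))
E
```

```text
t 2.15 p [ 0.538  -0.0498  0.2313] yaw -99.56 tilt [-0.  0. -1.] F [ 0.61  0.47 -0.01] M [ 0.02 -0.02 -0.02] w 0.469 q [-0.66  0.32  0.8   1.92 -0.27  1.01 -1.48]
[256.81284357 195.91594492] [167.05014041 176.59539345]
```

View pics/d_wrist.png

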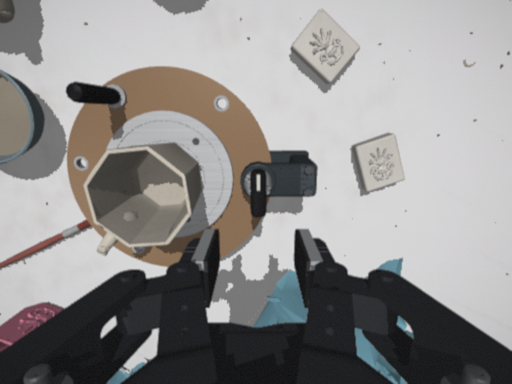

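The wrist view shows the T-bar at about (259,192) with its white line at the upper (+x) end. The bracket is to its right, and the peg leans out to (97,94). Now I measure the bar.

```bash
python3 - <<'E'
from h import *
import pickle
W=pickle.load(open("b.pkl","rb"))["wrist"];im=W["pixels"]
cv2.imwrite("pics/e.png",cv2.resize(im[130:240,220:330],None,fx=5,fy=5,interpolation=cv2.INTER_CUBIC))
g=im[155:225,240:275].max(2);m=(g<28).astype(np.uint8)
n,l,s,c=cv2.connectedComponentsWithStats(m);i=1+s[1:,4].argmax();print(s[i],c[i]+[240,155])
pts=np.argwhere(l==i)[:,::-1].astype(np.float32)+[240,155]
r=cv2.minAreaRect(pts.astype(np.float32));print(r)
for z in(.137,):
    print(plane(W,r[0],z)); b=cv2.boxPoints(r);print(np.array([plane(W,x,z) for x in b]).round(4))
for h in((222,103),(81,163)): 
    v=plane(W,h,.054)-[.554,.048,0];print(v,np.hypot(v[0],v[1]),np.degrees(np.arctan2(v[1],v[0])))
# disc ellipse
hsv=cv2.cvtColor(im,cv2.COLOR_BGR2HSV);m=cv2.inRange(hsv,(5,80,40),(18,255,255))
m=cv2.morphologyEx(m,cv2.MORPH_OPEN,np.ones((3,3)));cs,_=cv2.findContours(m,0,2);c=max(cs,key=cv2.contourArea)
P=np.array([plane(W,p,.054)[:2] for p in c[:,0].astype(float)])
from scipy.optimize import least_squares
f=least_squares(lambda x:np.hypot(*(P-x).T)-.116,[.554,.048],loss="soft_l1",f_scale=.001);print("disc c",f.x,np.median(np.abs(f.fun)))
E
```

```text
[12 15 12  4 27] [258.33333333 171.40740741]
((257.5, 171.5), (3.0, 11.0), 90.0)
[ 0.55803555 -0.05462436  0.137     ]
[[ 0.5601 -0.0503  0.137 ]
 [ 0.5585 -0.0594  0.137 ]
 [ 0.556  -0.059   0.137 ]
 [ 0.5575 -0.0498  0.137 ]]
[ 0.06696864 -0.07499541  0.054     ] 0.10054406643669765 -48.23610647109864
[0.03002752 0.09463054 0.054     ] 0.09928036497972559 72.39507846695477
disc c [0.55040948 0.04788079] 0.006205035156125069
```

View pics/e.png

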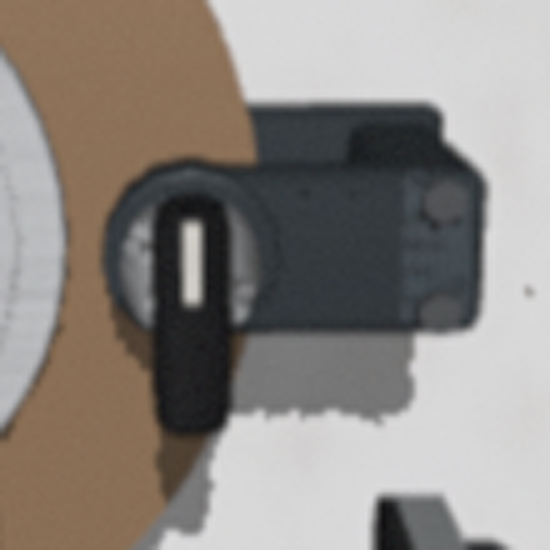

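```bash
python3 - <<'E'
from h import *
import pickle
W=pickle.load(open("b.pkl","rb"))["wrist"]
for y in (195,415,435): print(plane(W,(220+(192-2)/5,130+(y-2)/5),.137).round(4))
for x in (157,228): print(plane(W,(220+(x-2)/5,130+(250-2)/5),.137).round(4))
plan([([.537,-.0505,.108],-99.6)]*1)
E
```

```text
[ 0.5604 -0.0554  0.137 ]
[ 0.5218 -0.049   0.137 ]
[ 0.5181 -0.0484  0.137 ]
[ 0.5521 -0.048   0.137 ]
[ 0.5501 -0.0599  0.137 ]
[-0.09, -0.13, 4.95] [0.03, -0.02, -0.04]
```

Request:
jog_arm(dp=[[0.03, 0.04, 1.2], [0.03, 0.04, 2.4], [0.03, 0.04, 3.4], [0.03, 0.04, 4.3], [0.03, 0.04, 4.88]], angular=[[0, 0, 0], [0, 0, 0], [0, 0, 0], [0, 0, 0], [0, 0, 0]], claw=[40, 40, 40, 40, 40])

```text
t: 2.75
eef_pos: [0.5373, -0.0488, 0.1075]
tool_rot: [-0.0, 0.997, -0.08, -0.001]
contact_force: [0.4, 0.3, 0.1]
gripper_width: 0.468
```

```bash
python3 - <<'E'
from h import *
st()
W=cam("wrist");cv2.imwrite("pics/f.png",W["pixels"]);S=cam("scene");cv2.imwrite("pics/f2.png",cv2.resize(S["pixels"][130:275,180:355],None,fx=4,fy=4))
E
```

```text
t 2.75 p [ 0.5373 -0.0488  0.1075] yaw -99.15 tilt [-0.002  0.    -1.   ] F [0.39 0.33 0.1 ] M [ 0.03  0.01 -0.01] w 0.468 q [-0.55  0.5   0.68  2.02 -0.44  0.77 -1.34]
```

View pics/f.png

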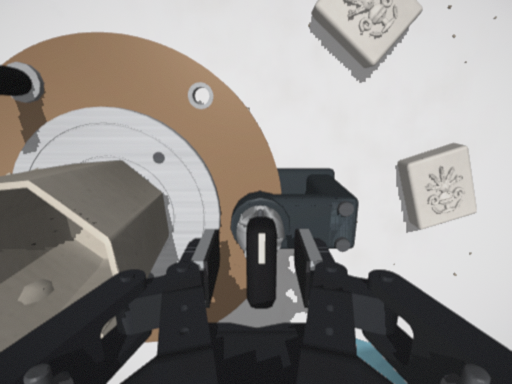

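View pics/f2.png

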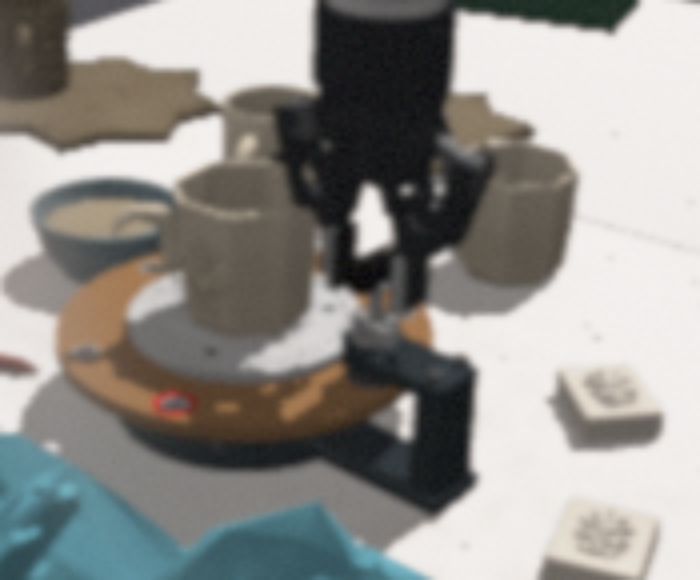

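Request:
jog_arm(dp=[[0, 0, 0], [0, 0, 0], [0, 0, 0], [0, 0, 0], [0, 0, 0]], angular=[[0, 0, 0], [0, 0, 0], [0, 0, 0], [0, 0, 0], [0, 0, 0]], claw=[5, 5, 5, 5, 5], grip_force=60)

```text
t: 3.35
eef_pos: [0.539, -0.0508, 0.1104]
tool_rot: [0.0, 0.997, -0.081, 0.001]
contact_force: [-1.4, -4.6, 6.3]
gripper_width: 0.151
```

```bash
python3 - <<'E'
from h import *
st()
E
```

```text
t 3.35 p [ 0.539  -0.0508  0.1104] yaw -99.3 tilt [ 0.002 -0.001 -1.   ] F [-1.38 -4.61  6.26] M [-0.9   0.46  0.01] w 0.151 q [-0.55  0.49  0.68  2.02 -0.44  0.78 -1.34]
```

Request:
jog_arm(dp=[[0, 0, -0.1], [0, 0, -0.25], [0, 0, -0.4], [0, 0, -0.5], [0, 0, -0.5]], angular=[[0, 0, 0], [0, 0, 0], [0, 0, 0], [0, 0, 0], [0, 0, 0]], claw=[5, 5, 5, 5, 5])

```text
t: 3.85
eef_pos: [0.5386, -0.0506, 0.1216]
tool_rot: [0.001, 0.997, -0.081, 0.001]
contact_force: [3.1, -6.2, -10.7]
gripper_width: 0.152
```

```bash
python3 - <<'E'
from h import *
st()
E
```

```text
t 3.85 p [ 0.5386 -0.0506  0.1216] yaw -99.28 tilt [ 0.001 -0.002 -1.   ] F [  3.12  -6.2  -10.66] M [-1.23 -0.77 -0.02] w 0.152 q [-0.56  0.48  0.7   2.01 -0.42  0.8  -1.35]
```

Request:
jog_arm(dp=[[0, 0, -0.03], [0, 0, -0.03], [0, 0, -0.03], [0, 0, -0.03], [0, 0, -0.03]], angular=[[0, 0, 0], [0, 0, -1], [0, 0, -2.3], [0, 0, -3.6], [0, 0, -4.8]], claw=[5, 5, 5, 5, 5])

```text
t: 4.35
eef_pos: [0.5385, -0.0501, 0.1219]
tool_rot: [0.001, 0.991, 0.131, 0.0]
contact_force: [2.4, -4.8, -10.7]
gripper_width: 0.155
```

```bash
python3 - <<'E'
from h import *
st()
E
```

```text
t 4.35 p [ 0.5385 -0.0501  0.1219] yaw -75.0 tilt [ 0.001 -0.001 -1.   ] F [  2.39  -4.8  -10.66] M [-0.87 -0.73  0.04] w 0.155 q [-0.48  0.45  0.58  2.01 -0.34  0.78 -1.01]
```

Request:
jog_arm(dp=[[0, 0, 0], [0, 0, 0], [0, 0, 0], [0, 0, 0], [0, 0, 0]], angular=[[0, 0, -1.5], [0, 0, -3], [0, 0, -4.5], [0, 0, -6], [0, 0, -7.5]], claw=[5, 5, 5, 5, 5])

```text
t: 4.85
eef_pos: [0.538, -0.0493, 0.1217]
tool_rot: [-0.0, 0.897, 0.443, -0.0]
contact_force: [2.8, -2.0, -9.7]
gripper_width: 0.157
```

```bash
python3 - <<'E'
from h import *
st()
E
```

```text
t 4.85 p [ 0.538  -0.0493  0.1217] yaw -37.42 tilt [-0.001 -0.    -1.   ] F [ 2.81 -2.03 -9.75] M [-0.36 -0.53 -0.03] w 0.157 q [-0.35  0.42  0.41  2.   -0.23  0.77 -0.45]
```

Request:
jog_arm(dp=[[0, 0, 0], [0, 0, 0], [0, 0, 0.05], [0, 0, 0.1], [0, 0, 0.14]], angular=[[0, 0, -0.9], [0, 0, -1.65], [0, 0, -1.65], [0, 0, -1.65], [0, 0, -1.65]], claw=[5, 5, 5, 5, 5])

```text
t: 5.35
eef_pos: [0.5379, -0.0492, 0.1185]
tool_rot: [-0.0, 0.864, 0.503, -0.0]
contact_force: [1.0, -0.8, -8.4]
gripper_width: 0.154
```

```bash
python3 - <<'E'
from h import *
st()
E
```

```text
t 5.35 p [ 0.5379 -0.0492  0.1185] yaw -29.56 tilt [-0.001  0.    -1.   ] F [ 0.95 -0.81 -8.36] M [-0.08 -0.1  -0.01] w 0.154 q [-0.32  0.42  0.38  2.   -0.22  0.76 -0.33]
```

Request:
jog_arm(dp=[[0, 0, 0.03], [0, 0, 0.06], [0, 0, 0.08], [0, 0, 0.08], [0, 0, 0.08]], angular=[[0, 0, 0], [0, 0, 0], [0, 0, 0], [0, 0, 0], [0, 0, 0]], claw=[5, 5, 5, 5, 5])

```text
t: 5.85
eef_pos: [0.5381, -0.0493, 0.118]
tool_rot: [-0.001, 0.864, 0.504, 0.0]
contact_force: [-4.8, 0.9, 5.3]
gripper_width: 0.155
```

```bash
python3 - <<'E'
from h import *
st()
E
```

```text
t 5.85 p [ 0.5381 -0.0493  0.118 ] yaw -29.52 tilt [-0.001  0.001 -1.   ] F [-4.81  0.9   5.32] M [ 0.34  1.18 -0.03] w 0.155 q [-0.32  0.42  0.38  2.   -0.22  0.76 -0.33]
```

Request:
jog_arm(dp=[[0, 0, -0.06], [0, 0, -0.06], [0, 0, -0.06], [0, 0, -0.06], [0, 0, -0.06]], angular=[[0, 0, 0], [0, 0, 0], [0, 0, 0], [0, 0, 0], [0, 0, 0]], claw=[40, 40, 40, 40, 40])

```text
t: 6.35
eef_pos: [0.5386, -0.0498, 0.1186]
tool_rot: [0.0, 0.864, 0.504, 0.0]
contact_force: [0.0, 0.1, 0.6]
gripper_width: 0.466
```

Request:
jog_arm(dp=[[0, 0, -0.5], [0, 0, -1.2], [0, 0, -2], [0, 0, -2.8], [0, 0, -3.4]], angular=[[0, 0, 0], [0, 0, 0], [0, 0, 0], [0, 0, 0], [0, 0, 0]], claw=[40, 40, 40, 40, 40])

```text
t: 6.85
eef_pos: [0.5389, -0.05, 0.2057]
tool_rot: [0.0, 0.864, 0.504, 0.001]
contact_force: [-0.8, 0.3, 0.8]
gripper_width: 0.468
```

```bash
python3 - <<'E'
from h import *
st()
W=cam("wrist");cv2.imwrite("pics/g.png",W["pixels"]);D=cam("side");cv2.imwrite("pics/g2.png",cv2.resize(D["pixels"][130:275,190:330],None,fx=4,fy=4))
import pickle;pickle.dump({"wrist":W,"side":D},open("g.pkl","wb"))
a=np.radians(20.4);plan([([.554+.1*np.cos(a),.048+.1*np.sin(a),.19],-69.6)])
E
```

```text
t 6.85 p [ 0.5389 -0.05    0.2057] yaw -29.52 tilt [ 0.002  0.    -1.   ] F [-0.83  0.31  0.83] M [-0.07 -0.03 -0.06] w 0.468 q [-0.37  0.3   0.42  1.93 -0.15  0.94 -0.39]
[6.74, 1.13, 0.68] [0.03, -0.05, 8.02]
```

View pics/g.png

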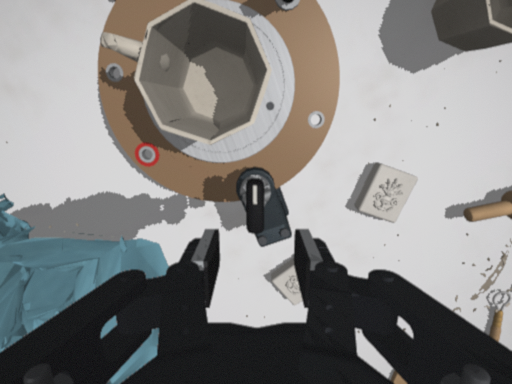

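View pics/g2.png

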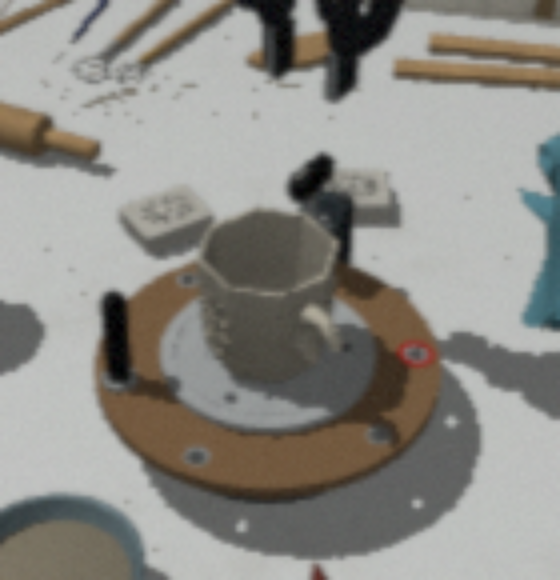

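The wrist view shows the bar still turned after release, so it is parked. The red hole is at (147,154) and other holes at (316,119) and (115,73). I'll refine the angles and move to the peg.

```bash
python3 - <<'E'
from h import *
import pickle
from scipy.optimize import least_squares
W=pickle.load(open("g.pkl","rb"))["wrist"]
P=np.array([plane(W,h,.054)[:2] for h in((147,154),(316,119),(115,73))])
f=least_squares(lambda c:np.hypot(*(P-c).T)-.1,[.55,.05]);c=f.x
print(P,c,f.fun,np.degrees(np.arctan2(*(P-c).T[::-1])))
b=plane(W,(254.5,205),.1445);print(b,np.degrees(np.arctan2(b[1]-c[1],b[0]-c[0])),np.hypot(*(b[:2]-c)))
E
```

```text
[[ 0.45477751  0.0283596 ]
 [ 0.62147722 -0.02600332]
 [ 0.47326607  0.10688005]] [0.55308189 0.04681749] [ 2.22261961e-05 -9.60986939e-05 -1.09675158e-04] [-169.3658094   -46.79496623  143.03800888]
[ 0.53867039 -0.048609    0.1445    ] -98.58802592023409 0.09650857959319376
```

Request:
jog_arm(dp=[[1.35, 0.23, 0], [2.7, 0.46, 0], [4.05, 0.69, 0], [5.4, 0.92, 0], [6.74, 1.13, 0]], angular=[[0, 0, 1.6], [0, 0, 3.2], [0, 0, 4.8], [0, 0, 6.4], [0, 0, 8]], claw=[55, 55, 55, 55, 55])

```text
t: 7.45
eef_pos: [0.6464, 0.0841, 0.2029]
tool_rot: [0.0, 0.985, 0.175, -0.0]
contact_force: [-0.3, -0.7, 0.6]
gripper_width: 0.645
```

```bash
python3 - <<'E'
from h import *
st()
W=cam("wrist");cv2.imwrite("pics/i.png",W["pixels"])
import pickle;pickle.dump({"wrist":W},open("i.pkl","wb"))
print(proj(W,[.6477,.0829,.127]))
E
```

```text
t 7.45 p [0.6464 0.0841 0.2029] yaw -69.83 tilt [-0.001 -0.    -1.   ] F [-0.26 -0.65  0.64] M [-0.03 -0.02  0.01] w 0.645 q [-0.59  0.51  0.52  1.67 -0.28  1.04 -1.2 ]
[257.6167008 199.9061552]
```

View pics/i.png

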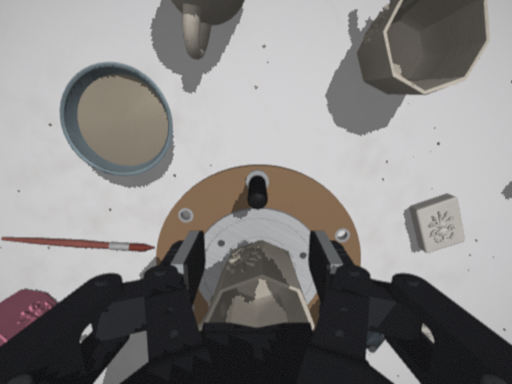

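Request:
jog_arm(dp=[[0, 0, 1.2], [0, 0, 2.4], [0, 0, 3.4], [0, 0, 4.1], [0, 0, 4.4]], angular=[[0, 0, 0], [0, 0, 0], [0, 0, 0], [0, 0, 0], [0, 0, 0]], claw=[55, 55, 55, 55, 55])

```text
t: 8.0
eef_pos: [0.6442, 0.0828, 0.091]
tool_rot: [0.0, 0.984, 0.178, -0.002]
contact_force: [-0.8, 0.3, 0.4]
gripper_width: 0.643
```

```bash
python3 - <<'E'
from h import *
st()
W=cam("wrist");cv2.imwrite("pics/j.png",W["pixels"])
E
```

```text
t 8.0 p [0.6442 0.0828 0.091 ] yaw -69.47 tilt [-0.004 -0.001 -1.   ] F [-0.76  0.31  0.38] M [ 0.05  0.01 -0.02] w 0.643 q [-0.55  0.63  0.46  1.75 -0.36  0.85 -1.14]
```

View pics/j.png

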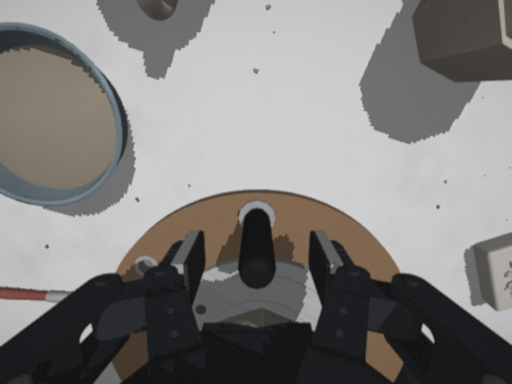

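Request:
jog_arm(dp=[[0, 0, 0], [0, 0, 0], [0, 0, 0], [0, 0, 0], [0, 0, 0]], angular=[[0, 0, 0], [0, 0, 0], [0, 0, 0], [0, 0, 0], [0, 0, 0]], claw=[10, 10, 10, 10, 10], grip_force=25)

```text
t: 8.55
eef_pos: [0.6468, 0.0831, 0.0948]
tool_rot: [-0.0, 0.984, 0.178, 0.001]
contact_force: [-1.1, 0.3, 7.0]
gripper_width: 0.192
```

```bash
python3 - <<'E'
from h import *
st();p,r,y=cur()
print(np.hypot(p[0]-.5535,p[1]-.0473),np.degrees(np.arctan2(p[1]-.0473,p[0]-.5535)))
E
```

```text
t 8.55 p [0.6468 0.0831 0.0948] yaw -69.51 tilt [ 0.002  0.001 -1.   ] F [-1.1   0.35  7.05] M [ 0.11  0.2  -0.04] w 0.192 q [-0.55  0.63  0.46  1.75 -0.36  0.85 -1.14]
0.09990042059016074 20.9957220794965
```

```bash
cat >> h.py <<'E'
C=np.array([.5535,.0473])
def arc(th0,ths,off=0.5):
    "tool-frame arc rows; th0 start radial angle error off deg between tool x and radial"
    for th in ths:
        t=np.radians(th);o=np.radians(off)
        v=100*np.array([np.cos(o+t)-np.cos(o),np.sin(o+t)-np.sin(o)]) # in axes: tool x, and ccw tangent(-tool y)
        print([round(v[0]/25,3),round(-v[1]/25,3),0],[0,0,round(-th/5,2)])
E
python3 - <<'E'
from h import *
arc(0,[1,4,8,12,16]);arc(0,[4,8,12,16,20])
E
```

```text
[np.float64(-0.001), np.float64(-0.07), 0] [0, 0, -0.2]
[np.float64(-0.012), np.float64(-0.279), 0] [0, 0, -0.8]
[np.float64(-0.044), np.float64(-0.556), 0] [0, 0, -1.6]
[np.float64(-0.095), np.float64(-0.831), 0] [0, 0, -2.4]
[np.float64(-0.165), np.float64(-1.101), 0] [0, 0, -3.2]
[np.float64(-0.012), np.float64(-0.279), 0] [0, 0, -0.8]
[np.float64(-0.044), np.float64(-0.556), 0] [0, 0, -1.6]
[np.float64(-0.095), np.float64(-0.831), 0] [0, 0, -2.4]
[np.float64(-0.165), np.float64(-1.101), 0] [0, 0, -3.2]
[np.float64(-0.253), np.float64(-1.366), 0] [0, 0, -4.0]
```

Request:
jog_arm(dp=[[0, -0.07, 0], [-0.012, -0.28, 0], [-0.044, -0.556, 0], [-0.095, -0.83, 0], [-0.165, -1.1, 0]], angular=[[0, 0, -0.2], [0, 0, -0.8], [0, 0, -1.6], [0, 0, -2.4], [0, 0, -3.2]], claw=[10, 10, 10, 10, 10])

```text
t: 9.05
eef_pos: [0.6336, 0.1074, 0.0948]
tool_rot: [0.0, 0.949, 0.314, 0.001]
contact_force: [1.0, -0.8, 5.2]
gripper_width: 0.189
```

```bash
python3 - <<'E'
from h import *
st();p,r,y=cur()
print(np.hypot(p[0]-.5535,p[1]-.0473),np.degrees(np.arctan2(p[1]-.0473,p[0]-.5535)))
E
```

```text
t 9.05 p [0.6336 0.1074 0.0948] yaw -53.37 tilt [ 0.003  0.    -1.   ] F [ 1.03 -0.77  5.17] M [-0.09  0.06 -0.12] w 0.189 q [-0.54  0.6   0.39  1.77 -0.29  0.83 -0.95]
0.10013528592941383 36.89460432869074
```

Turning freely, with low force. Continuing.

Request:
jog_arm(dp=[[-0.012, -0.28, 0], [-0.044, -0.556, 0], [-0.095, -0.83, 0], [-0.165, -1.1, 0], [-0.253, -1.366, 0]], angular=[[0, 0, -0.8], [0, 0, -1.6], [0, 0, -2.4], [0, 0, -3.2], [0, 0, -4]], claw=[10, 10, 10, 10, 10])

```text
t: 9.55
eef_pos: [0.6083, 0.1315, 0.0948]
tool_rot: [0.0, 0.88, 0.474, 0.002]
contact_force: [1.4, -1.1, 4.8]
gripper_width: 0.186
```

Request:
jog_arm(dp=[[-0.012, -0.28, 0], [-0.044, -0.556, 0], [-0.095, -0.83, 0], [-0.165, -1.1, 0], [-0.253, -1.366, 0]], angular=[[0, 0, -0.8], [0, 0, -1.6], [0, 0, -2.4], [0, 0, -3.2], [0, 0, -4]], claw=[10, 10, 10, 10, 10])

```text
t: 10.05
eef_pos: [0.5763, 0.1454, 0.0948]
tool_rot: [0.0, 0.784, 0.62, 0.002]
contact_force: [1.0, 0.3, 4.3]
gripper_width: 0.188
```

```bash
python3 - <<'E'
from h import *
st();p,r,y=cur()
print(np.hypot(p[0]-.5535,p[1]-.0473),np.degrees(np.arctan2(p[1]-.0473,p[0]-.5535)))
E
```

```text
t 10.05 p [0.5763 0.1454 0.0948] yaw -13.34 tilt [ 0.003  0.001 -1.   ] F [1.   0.25 4.3 ] M [ 0.15 -0.07 -0.07] w 0.188 q [-0.51  0.51  0.21  1.88 -0.15  0.76 -0.45]
0.10067119484228246 76.92201597785677
```

Request:
jog_arm(dp=[[-0.006, -0.2, 0], [-0.024, -0.418, 0], [-0.024, -0.418, 0], [-0.024, -0.418, 0], [-0.024, -0.418, 0]], angular=[[0, 0, -0.6], [0, 0, -1.2], [0, 0, -1.2], [0, 0, -1.2], [0, 0, -1.2]], claw=[10, 10, 10, 45, 45])

```text
t: 10.55
eef_pos: [0.5648, 0.1462, 0.0935]
tool_rot: [0.0, 0.752, 0.659, -0.0]
contact_force: [-0.1, 0.2, -0.0]
gripper_width: 0.513
```

Request:
jog_arm(dp=[[0, 0, -0.03], [0, 0, -0.3], [0, 0, -1.2], [0, 0, -2.6], [0, 0, -4]], angular=[[0, 0, 0], [0, 0, 0], [0, 0, 0], [0, 0, 0], [0, 0, 0]], claw=[45, 45, 45, 45, 45])

```text
t: 11.05
eef_pos: [0.5644, 0.1462, 0.1946]
tool_rot: [-0.0, 0.752, 0.659, -0.001]
contact_force: [0.5, 0.1, -1.0]
gripper_width: 0.524
```

```bash
python3 - <<'E'
from h import *
st()
S=cam("scene");D=cam("side")
import pickle;pickle.dump({"scene":S,"side":D},open("k.pkl","wb"))
cv2.imwrite("pics/k1.png",cv2.resize(S["pixels"][130:275,180:355],None,fx=4,fy=4,interpolation=cv2.INTER_CUBIC))
cv2.imwrite("pics/k2.png",cv2.resize(D["pixels"][130:275,190:330],None,fx=4,fy=4,interpolation=cv2.INTER_CUBIC))
plan([([.5385,-.0503,.195],-29.5)])
E
```

```text
t 11.05 p [0.5644 0.1462 0.1946] yaw -7.52 tilt [-0.001 -0.001 -1.   ] F [ 0.52  0.11 -0.96] M [ 0.   -0.07  0.02] w 0.524 q [-0.53  0.37  0.21  1.83 -0.09  0.96 -0.41]
[-7.98, -0.14, 0.12] [0.08, -0.07, 4.39]
```

View pics/k1.png

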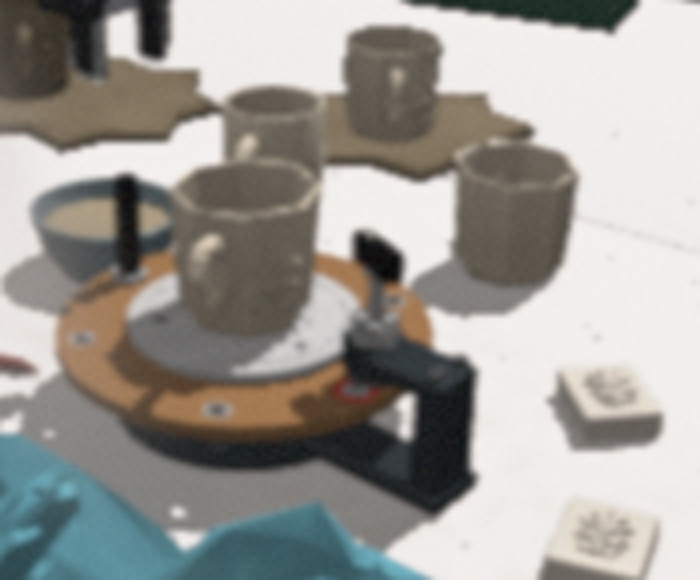

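View pics/k2.png

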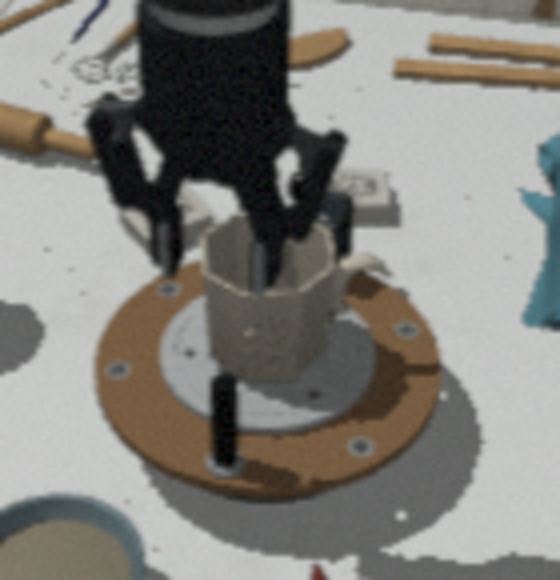

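Request:
jog_arm(dp=[[-1.6, -0.03, 0], [-3.2, -0.06, 0], [-4.8, -0.08, 0], [-6.4, -0.11, 0], [-7.98, -0.14, 0]], angular=[[0, 0, 0.88], [0, 0, 1.76], [0, 0, 2.64], [0, 0, 3.52], [0, 0, 4.4]], claw=[40, 40, 40, 40, 40])

```text
t: 11.65
eef_pos: [0.5345, -0.0525, 0.1934]
tool_rot: [-0.0, 0.865, 0.502, -0.0]
contact_force: [-0.3, -0.5, -0.8]
gripper_width: 0.471
```

```bash
python3 - <<'E'
from h import *
import pickle
S=pickle.load(open("k.pkl","rb"))["scene"]
v=plane(S,(180+355/4,130+388/4),.054)[:2]-C;print("red",np.hypot(*v),np.degrees(np.arctan2(v[1],v[0])))
v=plane(S,(180+217/4,130+410/4),.054)[:2]-C;print("h3",np.hypot(*v),np.degrees(np.arctan2(v[1],v[0])))
st();plan([([.5385,-.05,.1185],-29.5)])
W=cam("wrist");cv2.imwrite("pics/l.png",W["pixels"])
E
```

```text
red 0.09744569159466109 -106.79707146946707
h3 0.10037872613833126 -155.6850708019413
t 11.65 p [ 0.5345 -0.0525  0.1934] yaw -29.69 tilt [-0.  0. -1.] F [-0.27 -0.54 -0.8 ] M [-0.03 -0.07  0.02] w 0.471 q [-0.31  0.3   0.36  1.94 -0.13  0.92 -0.41]
[0.17, 0.09, 2.99] [-0.0, 0.0, -0.04]
```

View pics/l.png

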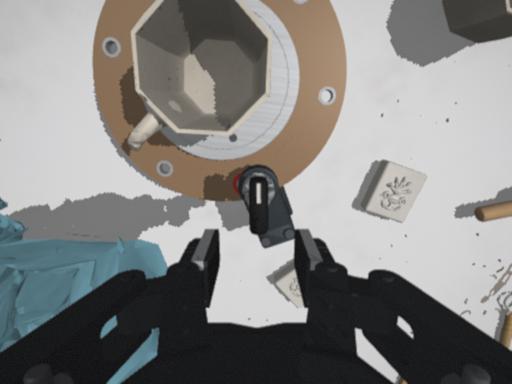

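Request:
jog_arm(dp=[[0, 0, 0.6], [0, 0, 1.4], [0, 0, 2.2], [0, 0, 2.8], [0, 0, 3.05]], angular=[[0, 0, 0], [0, 0, 0], [0, 0, 0], [0, 0, 0], [0, 0, 0]], claw=[40, 40, 40, 40, 40])

```text
t: 12.2
eef_pos: [0.5341, -0.0507, 0.1157]
tool_rot: [-0.001, 0.864, 0.504, -0.001]
contact_force: [-0.2, -0.1, -0.4]
gripper_width: 0.467
```

```bash
python3 - <<'E'
from h import *
W=cam("wrist");cv2.imwrite("pics/m.png",W["pixels"])
st()
E
```

```text
t 12.25 p [ 0.5341 -0.0507  0.1155] yaw -29.48 tilt [-0.003 -0.    -1.   ] F [ 0.83  0.08 -0.59] M [-0.   -0.01  0.03] w 0.467 q [-0.28  0.41  0.33  2.01 -0.19  0.76 -0.36]
```

View pics/m.png

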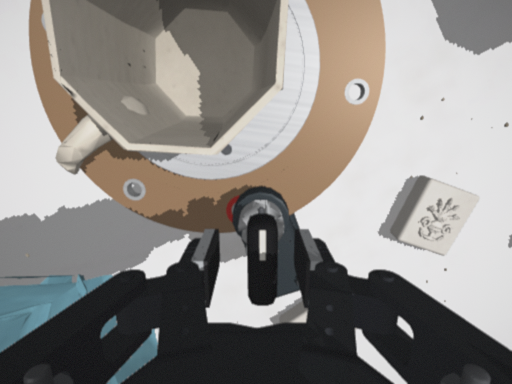

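Request:
jog_arm(dp=[[0.06, 0, 0], [0.06, 0, 0], [0.06, 0, 0], [0.06, 0, 0], [0.06, 0, 0]], angular=[[0, 0, 0], [0, 0, 0], [0, 0, 0], [0, 0, 0], [0, 0, 0]], claw=[40, 5, 5, 5, 5], grip_force=60)

```text
t: 12.75
eef_pos: [0.5374, -0.0498, 0.1183]
tool_rot: [0.001, 0.864, 0.504, 0.001]
contact_force: [2.1, -1.2, 3.8]
gripper_width: 0.15
```

```bash
python3 - <<'E'
from h import *
st()
E
```

```text
t 12.75 p [ 0.5374 -0.0498  0.1183] yaw -29.52 tilt [ 0.003 -0.    -1.   ] F [ 2.14 -1.25  3.79] M [-0.21 -0.55  0.01] w 0.15 q [-0.28  0.41  0.33  2.   -0.19  0.76 -0.36]
```

Request:
jog_arm(dp=[[0, 0, -0.06], [0, 0, -0.12], [0, 0, -0.18], [0, 0, -0.18], [0, 0, -0.18]], angular=[[0, 0, 0], [0, 0, 0], [0, 0, 0], [0, 0, 0], [0, 0, 1]], claw=[5, 5, 5, 5, 5])

```text
t: 13.25
eef_pos: [0.537, -0.0498, 0.1214]
tool_rot: [0.001, 0.885, 0.465, 0.001]
contact_force: [9.0, -1.4, -9.8]
gripper_width: 0.155
```

```bash
python3 - <<'E'
from h import *
st()
E
```

```text
t 13.25 p [ 0.537  -0.0498  0.1214] yaw -34.57 tilt [ 0.002 -0.001 -1.   ] F [ 8.97 -1.39 -9.77] M [-0.37 -1.76  0.02] w 0.155 q [-0.3   0.41  0.35  2.   -0.2   0.76 -0.44]
```

Request:
jog_arm(dp=[[0.02, 0.03, -0.03], [0.02, 0.03, -0.03], [0.02, 0.03, -0.03], [0.02, 0.03, -0.03], [0.02, 0.03, -0.03]], angular=[[0, 0, 0], [0, 0, 1.5], [0, 0, 3], [0, 0, 4.5], [0, 0, 6]], claw=[5, 5, 5, 5, 5])

```text
t: 13.75
eef_pos: [0.5375, -0.0502, 0.1219]
tool_rot: [0.001, 0.976, 0.218, 0.001]
contact_force: [7.2, -2.4, -10.2]
gripper_width: 0.155
```

```bash
python3 - <<'E'
from h import *
st()
E
```

```text
t 13.75 p [ 0.5375 -0.0502  0.1219] yaw -64.83 tilt [ 0.001 -0.001 -1.   ] F [  7.16  -2.42 -10.24] M [-0.61 -1.53  0.06] w 0.155 q [-0.4   0.43  0.48  2.01 -0.28  0.77 -0.89]
```

Request:
jog_arm(dp=[[0.01, 0.01, 0], [0.01, 0.01, 0], [0.01, 0.01, 0], [0.01, 0.01, 0], [0.01, 0.01, 0]], angular=[[0, 0, 1.5], [0, 0, 3], [0, 0, 4.5], [0, 0, 6], [0, 0, 6.95]], claw=[5, 5, 5, 5, 5])

```text
t: 14.25
eef_pos: [0.5376, -0.0507, 0.1219]
tool_rot: [0.001, 0.997, -0.083, 0.001]
contact_force: [5.8, -4.3, -10.2]
gripper_width: 0.147
```

```bash
python3 - <<'E'
from h import *
st()
E
```

```text
t 14.25 p [ 0.5376 -0.0507  0.1219] yaw -99.55 tilt [ 0.001 -0.002 -1.   ] F [  5.76  -4.28 -10.18] M [-0.93 -1.46  0.05] w 0.147 q [-0.52  0.46  0.64  2.01 -0.38  0.79 -1.4 ]
```

Request:
jog_arm(dp=[[0, 0, 0.06], [0, 0, 0.12], [0, 0, 0.17], [0, 0, 0.17], [0, 0, 0.17]], angular=[[0, 0, 0], [0, 0, 0], [0, 0, 0], [0, 0, 0], [0, 0, 0]], claw=[5, 5, 5, 5, 5])

```text
t: 14.75
eef_pos: [0.5377, -0.0508, 0.1178]
tool_rot: [0.001, 0.997, -0.081, 0.001]
contact_force: [6.0, -3.7, -8.0]
gripper_width: 0.153
```

```bash
python3 - <<'E'
from h import *
st()
E
```

```text
t 14.75 p [ 0.5377 -0.0508  0.1178] yaw -99.29 tilt [ 0.001 -0.002 -1.   ] F [ 6.03 -3.67 -7.98] M [-0.82 -1.36  0.01] w 0.153 q [-0.52  0.46  0.63  2.01 -0.38  0.78 -1.39]
```

Request:
jog_arm(dp=[[0, 0, 0.02], [0, 0, 0.04], [0, 0, 0.05], [0, 0, 0.05], [0, 0, 0.05]], angular=[[0, 0, 0], [0, 0, 0], [0, 0, 0], [0, 0, 0], [0, 0, 0]], claw=[5, 5, 5, 5, 5])

```text
t: 15.25
eef_pos: [0.5377, -0.0508, 0.1167]
tool_rot: [0.001, 0.997, -0.081, 0.001]
contact_force: [4.5, -4.9, -7.1]
gripper_width: 0.155
```

```bash
python3 - <<'E'
from h import *
st()
E
```

```text
t 15.25 p [ 0.5377 -0.0508  0.1167] yaw -99.29 tilt [ 0.001 -0.002 -1.   ] F [ 4.47 -4.9  -7.08] M [-0.88 -1.15  0.03] w 0.155 q [-0.51  0.47  0.63  2.01 -0.38  0.78 -1.39]
```

Now I open and retreat upward, then look.

Request:
jog_arm(dp=[[0, 0, 0.01], [0, 0, 0.01], [0, 0, 0.01], [0, 0, 0], [0, 0, 0]], angular=[[0, 0, 0], [0, 0, 0], [0, 0, 0], [0, 0, 0], [0, 0, 0]], claw=[5, 40, 40, 40, 40])

```text
t: 15.75
eef_pos: [0.5369, -0.0494, 0.117]
tool_rot: [-0.0, 0.997, -0.081, -0.0]
contact_force: [0.2, -0.9, -0.3]
gripper_width: 0.468
```

Request:
jog_arm(dp=[[0, 0, -0.4], [0, 0, -1.2], [0, 0, -2.0], [0, 0, -2.8], [0, 0, -3.2]], angular=[[0, 0, 0], [0, 0, 0], [0, 0, 0], [0, 0, 0], [0, 0, 0]], claw=[40, 40, 40, 40, 40])

```text
t: 16.25
eef_pos: [0.5381, -0.0499, 0.1992]
tool_rot: [-0.0, 0.997, -0.081, 0.001]
contact_force: [-0.1, -0.6, -0.8]
gripper_width: 0.47
```

```bash
python3 - <<'E'
from h import *
W=cam("wrist");cv2.imwrite("pics/n.png",W["pixels"])
S=cam("scene");cv2.imwrite("pics/n1.png",cv2.resize(S["pixels"][130:275,180:355],None,fx=4,fy=4,interpolation=cv2.INTER_CUBIC))
st()
a=np.radians(21+62);plan([([*(C+.1*np.array([np.cos(a),np.sin(a)])),.1955],-90+21+62)])
E
```

```text
t 16.35 p [ 0.5382 -0.0497  0.1986] yaw -99.25 tilt [ 0.003  0.001 -1.   ] F [ 0.4  -0.24 -0.02] M [-0.01  0.03 -0.01] w 0.465 q [-0.59  0.35  0.71  1.95 -0.28  0.94 -1.48]
[-0.18, -7.93, 0.13] [0.01, -0.04, -18.45]
```

View pics/n.png

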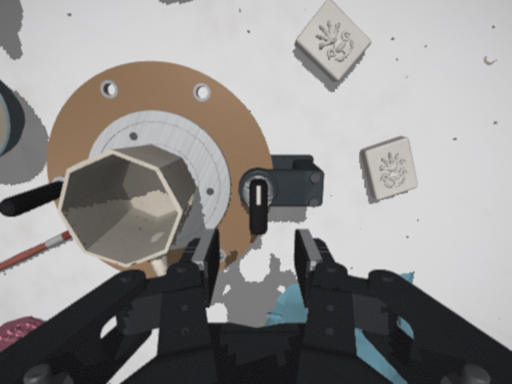

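View pics/n1.png

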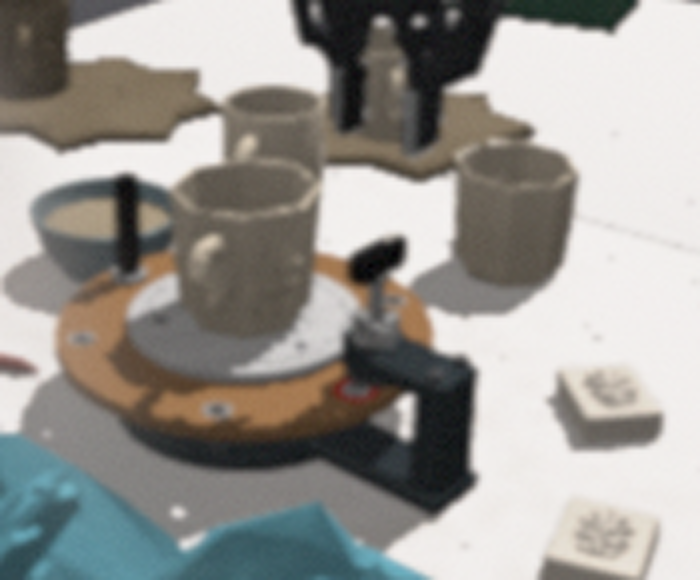

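```bash
python3 - <<'E'
from h import *
p=np.array([.5384,-.0503,.197]);a=np.radians(83);q=np.array([*(C+.1*np.array([np.cos(a),np.sin(a)])),.197])
f=lambda k:(p+(q-p)*k/3,-99.3+92.3*k/3)
for k in range(3): plan([f(k+1)],f(k))
E
```

```text
[-0.07, -2.65, 0.0] [0.0, 0.0, -6.15]
[1.3, -2.31, 0.0] [0.0, 0.0, -6.15]
[2.3, -1.32, 0.0] [0.0, 0.0, -6.15]
```

Request:
jog_arm(dp=[[-0.01, -0.53, 0], [-0.03, -1.06, 0], [-0.04, -1.59, 0], [-0.06, -2.12, 0], [-0.07, -2.65, 0]], angular=[[0, 0, -1.23], [0, 0, -2.46], [0, 0, -3.69], [0, 0, -4.92], [0, 0, -6.15]], claw=[45, 45, 45, 45, 45])

```text
t: 16.85
eef_pos: [0.5455, 0.0166, 0.196]
tool_rot: [-0.0, 0.982, 0.189, -0.001]
contact_force: [0.0, 0.2, 0.7]
gripper_width: 0.528
```

Request:
jog_arm(dp=[[0.26, -0.46, 0], [0.52, -0.92, 0], [0.78, -1.39, 0], [1.04, -1.85, 0], [1.3, -2.31, 0]], angular=[[0, 0, -1.23], [0, 0, -2.46], [0, 0, -3.69], [0, 0, -4.92], [0, 0, -6.15]], claw=[45, 45, 45, 45, 45])

```text
t: 17.35
eef_pos: [0.5546, 0.0821, 0.1959]
tool_rot: [-0.0, 0.897, 0.442, -0.001]
contact_force: [-0.4, 0.0, -0.0]
gripper_width: 0.529
```

Request:
jog_arm(dp=[[0.46, -0.26, 0], [0.92, -0.53, 0], [1.4, -0.79, 0], [1.86, -1.06, 0], [2.3, -1.32, 0]], angular=[[0, 0, -1.23], [0, 0, -2.46], [0, 0, -3.69], [0, 0, -4.92], [0, 0, -6.15]], claw=[45, 45, 45, 45, 45])

```text
t: 17.85
eef_pos: [0.5637, 0.1478, 0.1958]
tool_rot: [-0.0, 0.747, 0.664, -0.001]
contact_force: [0.6, -0.6, -0.5]
gripper_width: 0.53
```

```bash
python3 - <<'E'
from h import *
W=cam("wrist");cv2.imwrite("pics/o.png",W["pixels"])
st()
a=np.radians(83);plan([([*(C+.1*np.array([np.cos(a),np.sin(a)])),.0935],-7)])
E
```

```text
t 17.9 p [0.5638 0.1505 0.1959] yaw -6.29 tilt [-0.002  0.001 -1.   ] F [0.15 1.8  0.48] M [ 0.11 -0.07  0.07] w 0.53 q [-0.59  0.37  0.28  1.83 -0.13  0.96 -0.36]
[-0.15, 0.1, 4.09] [-0.02, -0.01, 0.14]
```

View pics/o.png

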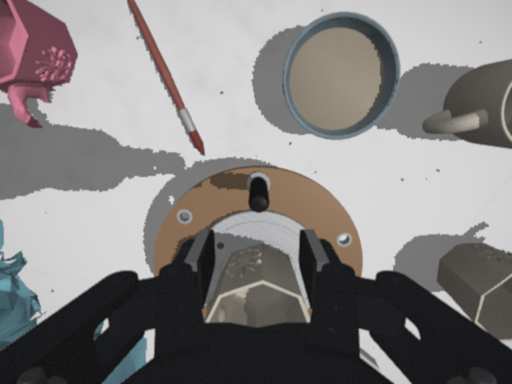

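Request:
jog_arm(dp=[[0, 0.03, 1.0], [0, 0.03, 2.1], [0, 0.03, 3.1], [0, 0.03, 3.8], [0, 0.03, 4.08]], angular=[[0, 0, 0.1], [0, 0, 0.1], [0, 0, 0.1], [0, 0, 0.1], [0, 0, 0.1]], claw=[45, 45, 45, 45, 45])

```text
t: 18.4
eef_pos: [0.5632, 0.1463, 0.0924]
tool_rot: [-0.001, 0.752, 0.659, -0.002]
contact_force: [-0.2, 0.2, -0.4]
gripper_width: 0.528
```

```bash
python3 - <<'E'
from h import *
W=cam("wrist");cv2.imwrite("pics/p.png",W["pixels"])
st()
E
```

```text
t 18.45 p [0.5634 0.1463 0.0924] yaw -7.59 tilt [-0.004 -0.002 -1.   ] F [-0.63  0.88 -0.55] M [ 0.02  0.06 -0.03] w 0.526 q [-0.56  0.51  0.25  1.91 -0.18  0.75 -0.33]
```

View pics/p.png

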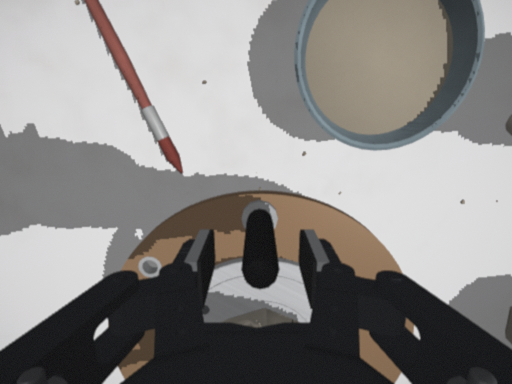

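Request:
jog_arm(dp=[[0, 0, 0], [0, 0, 0], [0, 0, 0], [0, 0, 0], [0, 0, 0]], angular=[[0, 0, 0], [0, 0, 0], [0, 0, 0], [0, 0, 0], [0, 0, 0]], claw=[10, 10, 10, 10, 10], grip_force=25)

```text
t: 18.95
eef_pos: [0.5659, 0.1472, 0.096]
tool_rot: [0.0, 0.752, 0.659, 0.001]
contact_force: [0.5, 0.0, 4.5]
gripper_width: 0.193
```

```bash
cat >> h.py <<'E'
def tang():
    st();o=get_obs();p=np.array(o["eef_pos"])[:2]-C;a=np.arctan2(p[1],p[0]);F=np.array(o["contact_force"])
    print("R",np.hypot(*p).round(4),"wheel~",(np.degrees(a)-21.0).round(2),"Ft",round(-F[0]*np.sin(a)+F[1]*np.cos(a),2),"Fr",round(F[0]*np.cos(a)+F[1]*np.sin(a),2))
E
python3 -c "
from h import *
tang();arc(0,[1,2,3,4,5],0)"
```

```text
t 18.95 p [0.5659 0.1472 0.096 ] yaw -7.53 tilt [ 0.002  0.001 -1.   ] F [0.54 0.04 4.48] M [-0.15 -0.09 -0.09] w 0.193 q [-0.56  0.5   0.26  1.9  -0.18  0.76 -0.33]
R 0.1007 wheel~ 61.91 Ft -0.53 Fr 0.11
[np.float64(-0.001), np.float64(-0.07), 0] [0, 0, -0.2]
[np.float64(-0.002), np.float64(-0.14), 0] [0, 0, -0.4]
[np.float64(-0.005), np.float64(-0.209), 0] [0, 0, -0.6]
[np.float64(-0.01), np.float64(-0.279), 0] [0, 0, -0.8]
[np.float64(-0.015), np.float64(-0.349), 0] [0, 0, -1.0]
```

Request:
jog_arm(dp=[[0, -0.05, 0], [-0.002, -0.12, 0], [-0.005, -0.19, 0], [-0.008, -0.25, 0], [-0.01, -0.28, 0]], angular=[[0, 0, -0.15], [0, 0, -0.35], [0, 0, -0.55], [0, 0, -0.72], [0, 0, -0.8]], claw=[10, 10, 10, 10, 10])

```text
t: 19.45
eef_pos: [0.5593, 0.1479, 0.0959]
tool_rot: [0.001, 0.728, 0.686, 0.001]
contact_force: [4.3, -0.8, 5.2]
gripper_width: 0.19
```

```bash
python3 -c "
from h import *
tang()"
```

```text
t 19.45 p [0.5593 0.1479 0.0959] yaw -3.44 tilt [ 0.003  0.001 -1.   ] F [ 4.3  -0.78  5.24] M [-0.27 -0.91 -0.1 ] w 0.19 q [-0.55  0.49  0.24  1.92 -0.16  0.75 -0.28]
R 0.1007 wheel~ 65.68 Ft -4.34 Fr -0.53
```

Request:
jog_arm(dp=[[0, -0.03, 0], [0, -0.06, 0], [0, -0.09, 0], [-0.001, -0.12, 0], [-0.002, -0.14, 0]], angular=[[0, 0, -0.08], [0, 0, -0.16], [0, 0, -0.25], [0, 0, -0.33], [0, 0, -0.4]], claw=[10, 10, 10, 10, 10])

```text
t: 19.95
eef_pos: [0.5556, 0.148, 0.0959]
tool_rot: [0.001, 0.716, 0.698, 0.001]
contact_force: [3.6, -2.0, 6.2]
gripper_width: 0.185
```

```bash
python3 -c "
from h import *
tang()"
```

```text
t 19.95 p [0.5556 0.148  0.0959] yaw -1.44 tilt [ 0.002  0.001 -1.   ] F [ 3.6  -1.97  6.24] M [-0.26 -0.79 -0.13] w 0.185 q [-0.55  0.48  0.23  1.93 -0.16  0.74 -0.25]
R 0.1008 wheel~ 67.81 Ft -3.64 Fr -1.89
```

Request:
jog_arm(dp=[[0, -0.015, 0], [0, -0.03, 0], [0, -0.045, 0], [0, -0.06, 0], [0, -0.07, 0]], angular=[[0, 0, -0.04], [0, 0, -0.08], [0, 0, -0.12], [0, 0, -0.16], [0, 0, -0.2]], claw=[10, 10, 10, 10, 10])

```text
t: 20.45
eef_pos: [0.553, 0.1481, 0.0959]
tool_rot: [0.0, 0.71, 0.704, 0.0]
contact_force: [1.2, -2.3, 9.0]
gripper_width: 0.188
```

```bash
python3 -c "
from h import *
tang()"
```

```text
t 20.45 p [0.553  0.1481 0.0959] yaw -0.42 tilt [ 0.  0. -1.] F [ 1.15 -2.3   8.98] M [-0.34 -0.19  0.01] w 0.188 q [-0.54  0.48  0.22  1.93 -0.15  0.74 -0.24]
R 0.1008 wheel~ 69.31 Ft -1.14 Fr -2.31
```

```bash
python3 - <<'E'
from h import *
import pickle
S=cam("scene")
A=pickle.load(open("a.pkl","rb"))["scene"]["pixels"]
f=lambda x:cv2.resize(x[185:235,255:305],None,fx=7,fy=7,interpolation=cv2.INTER_CUBIC)
cv2.imwrite("pics/q.png",np.hstack([f(A),f(S["pixels"])]))
def bar(im):
    g=im[185:208,264:286].max(2)<45;return np.argwhere(g).mean(0)[::-1]+[264,185],g.sum()
print(bar(A),bar(S["pixels"])); print(proj(S,[.538,-.05,.127]),proj(S,[.538,-.05,.133]))
E
```

```text
(array([273.21052632, 197.34210526]), np.int64(76)) (array([273.24675325, 197.28571429]), np.int64(77))
[274.25826288 196.80635139] [274.36482574 194.38495023]
```

View pics/q.png

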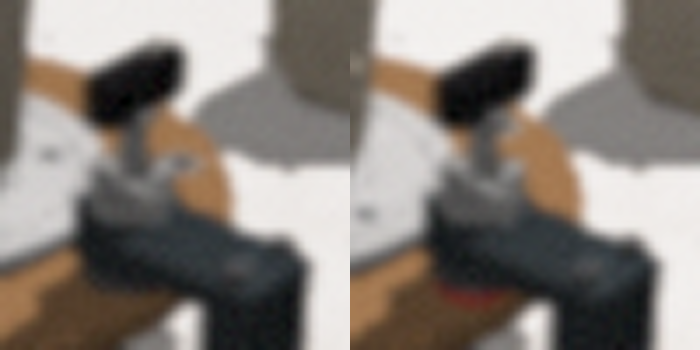

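The crops at the start and now show the T-bar at the same height: (273.2,197.3) in both, where 6 mm of lift would shift it 2.4 px. The red ring is under the arm, so the pin is home. I'll let go of the peg and retreat.

Request:
jog_arm(dp=[[0, 0, 0], [0, 0, 0], [0, 0, 0], [0, 0, 0], [0, 0, 0]], angular=[[0, 0, 0], [0, 0, 0], [0, 0, 0], [0, 0, 0], [0, 0, 0]], claw=[45, 45, 45, 45, 45])

```text
t: 21.0
eef_pos: [0.5525, 0.1481, 0.0948]
tool_rot: [-0.0, 0.71, 0.704, -0.0]
contact_force: [-0.6, -0.1, 0.7]
gripper_width: 0.528
```

Request:
jog_arm(dp=[[0, 0, -0.4], [0, 0, -1.4], [0, 0, -2.6], [0, 0, -3.8], [0, 0, -5]], angular=[[0, 0, 0], [0, 0, 0], [0, 0, 0], [0, 0, 0], [0, 0, 0]], claw=[45, 45, 45, 45, 45])

```text
t: 21.5
eef_pos: [0.5528, 0.1479, 0.222]
tool_rot: [0.0, 0.71, 0.704, 0.0]
contact_force: [-0.1, 0.4, 0.5]
gripper_width: 0.526
```

Request:
jog_arm(dp=[[1, -0.5, 0], [2, -1, 0], [3, -1.5, 0], [3.5, -2, 0], [3.5, -2, 0]], angular=[[0, 0, 0], [0, 0, 0], [0, 0, 0], [0, 0, 0], [0, 0, 0]], claw=[45, 45, 45, 45, 45])

```text
t: 22.0
eef_pos: [0.5019, 0.2387, 0.2207]
tool_rot: [-0.001, 0.709, 0.706, 0.0]
contact_force: [-0.5, 0.2, 0.5]
gripper_width: 0.527
```

```bash
python3 - <<'E'
from h import *
import pickle
st();S=cam("scene");D=cam("side")
A=pickle.load(open("a.pkl","rb"))["scene"]["pixels"]
cv2.imwrite("pics/r1.png",cv2.resize(S["pixels"][130:285,170:355],None,fx=4,fy=4,interpolation=cv2.INTER_CUBIC))
cv2.imwrite("pics/r2.png",D["pixels"])
def bar(im):
    g=im[185:208,264:286].max(2)<45;return np.argwhere(g).mean(0)[::-1]+[264,185],g.sum()
print(bar(A),bar(S["pixels"]))
E
```

```text
t 22.0 p [0.5019 0.2387 0.2207] yaw -0.23 tilt [-0.001  0.001 -1.   ] F [-0.48  0.16  0.49] M [ 0.03 -0.05  0.  ] w 0.527 q [-0.73  0.29  0.22  1.87 -0.08  0.99 -0.49]
(array([273.21052632, 197.34210526]), np.int64(76)) (array([273.28571429, 197.33766234]), np.int64(77))
```

View pics/r1.png

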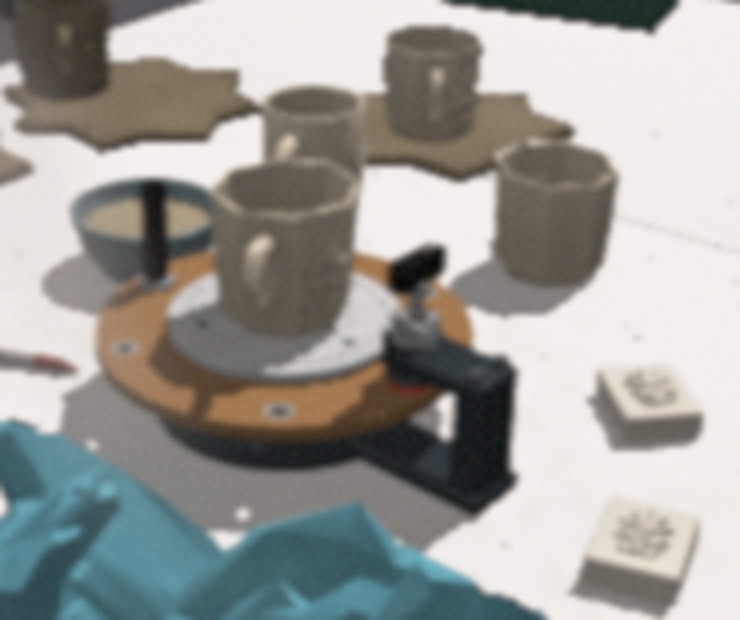

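View pics/r2.png

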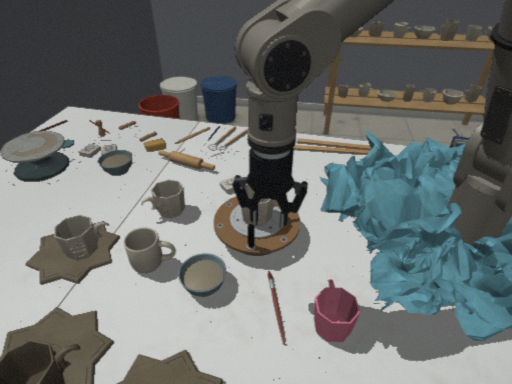

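The final views show the cup upright on the head, the bar down at its starting height, and the moulds, bowl and brush where they were. The gripper is clear.

```bash
python3 -c "
from station import *
print(hand_in())"
```

```text
the job is handed in; nothing more can be done
None
```

The wheel is on its next panel with the pin home in the red-ringed hole, and the job is handed in at about 22 s of the 72 s allowed.

- **Plunger parked:** I pulled the knob up about 11 mm, turned it 70° counterclockwise and let it down into the rest notch. It stayed up when I let go.
- **Wheel turned:** I turned the wheel about 62° counterclockwise by the crank peg, then released the knob so the pin rode on the disc. I then eased the wheel on slowly, and the pin snapped in at about 69–70° (1.21 rad). That agrees with the 70° I had measured from the camera images.
- **Forces:** The tangential force at the peg read at most about 4 N at the end of each move. The highest single force reading was about 11 N, from the plunger spring.
- **Last checks:**
  - The T-bar was back at its starting image position to within 0.1 px; 6 mm of lift would have shown as about 2.4 px.
  - The red ring sits under the pin and the force at the peg had dropped.
  - The cup is upright on the head, and I could see no change in the moulds, bowl or brush. I judged those by eye, without measuring them.
  - The gripper was clear of everything. No check failed or disagreed.

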